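# Click the engraver's speed selector to its fifth tick and press start

## Robot

A 6-joint arm with a two-finger parallel gripper is mounted at the origin on a cart in front of the work surface, level with it; the furniture and walls round the work are solid. World frame = base frame: x ahead of the robot, y to its left, z up, the work surface at z = 0. Lengths are in mm, angles in rad, forces in N, time in s.
With the tool pointing down it reaches from about 275 to 1000 mm from the base axis. Payload 8.4 kg.
Tool frame: the origin (TCP) lies at the very end of the fingers, on their centre line; the grasp point (between the pads) lies 19 mm behind it; z points along the fingers, x is the direction in which the jaws open and shut, and the axes are right-handed (so a half turn about z gives the same grasp; the last joint's range is limited). The gripper opens to 85 mm and grips with 20 to 120 N. Pads are 22 mm wide; open, the fingers measure 114 mm over their backs; the gripper's body (76 mm by 85 mm) begins 54 mm behind the grasp point. The pads swing forward as they close: fully open they stand 13 mm farther back than shut.
Start: joints at [-1.232, 0.353, 1.633, -0, 1.155, -0.002], TCP at [208.899, -589.058, 231.281] pointing down, gripper open.
Joint ranges: [-2.63, 2.63], [-0.92, 2.1], [0.06, 2.66], [-1.3, 4.44], [0, 2.69], [-3.02, 3.02]. Speed limits (rad/s): [2.22, 2.22, 2.79, 3.14, 3.14, 3.14].

## Interface

Orientations are given as [roll, pitch, yaw] about the fixed x, y, z axes, in that order (R = Rz(yaw) Ry(pitch) Rx(roll)).
In Python, from rig import r gives the robot as it stands. The module is installed in compiled form; this text tells all that it offers.
- The arm moves only by the tool apply_moves, never from a script. Its argument "targets" is a list that holds one entry, the list of rows, each a list of 7 numbers: the gripper's target within -1 to 1 (fully open at 1, half-way at 0, shut at -1), then the shift along the tool's x, y, z in cm, then the turn, a rotation vector about the tool's x, y, z in degrees. A call has 1 to 8 rows; each row is the pose to reach, as a shift and turn from the pose measured when the call began, along the tool's axes at that moment; what a row does not reach only later rows make up. A row lasts 1/10 s, in which the tool goes at most 50 mm and 8.59 degrees, less where a joint would pass 70% of its speed; a pose out of reach is approached as far as the arm can. A call with a gripper value outside its range is refused whole. The fingers move at their own pace and stop on an object; "newtons" is the grip in N (left out, the last holds). Time passes only in rows, so rows that repeat a pose let the fingers close. It gives the time, the measured TCP pose, the force and the opening at its end, in the units of the state.
- r.sense(): the state, without advancing time (a new reading comes with each control period).
- r.grab_frame(name): name is "side" or "top"; returns a dict with "pixels" (400x640x3 uint8, red, green, blue), "fov_y" (degrees; the focal length in pixels is half the picture's height over the tangent of half this angle, whatever the lens; pixels are square), "cx", "cy" (the principal point, pixels), "R" (3x3) and "t" (3): a world point X has camera coordinates R X + t. Camera axes: x right, y down, z forward; pixel columns grow to the right and rows downward; lengths in mm; the calibration is good to about 2 mm. A picture is of the moment at which its call begins. There is no depth.
- r.sign_off(): hands the job in, once; it reports no verdict.
The state is a dict: "clock": time; "qpos": joint angles; "qvel": joint speeds; "joint_efforts": joint torques, N m; "eef_pos": TCP position; "tcp_rot": TCP orientation; "contact_force": force on the tool from outside, world axes, zero at the start; "wrist_torque": the same for the moment, N m; "opening": opening from 0.0 (shut) to 1.0 (fully open).
Only numpy, scipy, OpenCV 4.12 (cv2) and the standard library are available. Lean on these libraries where they do the work, as an engineer would, in place of code of your own. Each camera call takes 0.05 s, during which the arm holds its last target. There are 200 camera calls.

## Task

Set the speed on the grey control box: with a fingertip against the side of the black pointer handle, and without gripping it, turn the selector click by click clockwise (seen from above) until it rests on the fifth tick after the round stop dot. Only then press the round start button beside it fully down with a fingertip and let it come up again. Push gently, and leave the loupe, the wax tin and the stone blank beside the box where they stand.

Things in the scene. Friction and masses are not known exactly. Their poses are not given: they have to be found in the camera images.
- console: grey control box fixed to the table, turned up to 0.35 rad, 160 (x) x 230 (y) x 60 (z) mm, flat top panel 60 mm above its origin (centre of its underside). x points away from the operator, y left, z up. Selector axis at local x 0, y +45 mm, in a round aluminium scale plate of 120 mm, 1 mm thick; start button axis at local x 0, y -70 mm
- selector (a joint): turn in rad, grows clockwise from above. 8 click positions 0.5236 apart: 0 at the stop dot, then 7 ticks; the fifth tick is 2.618. End stops 0.06 beyond the first and last. At value q the handle points along 105 deg minus q, counted counter-clockwise from the console's +x. Starts at rest in one of positions 0 to 3 (0 to 1.571)
- stop_dot (a point): black round dot of 9 mm on the scale plate, 52 mm from the selector's axis; clockwise from it follow the 7 short black radial ticks, 30 degrees apart, at the same radius
- selector_axis (a point): on the selector's axis, at the top of its hub, 86 mm above the table (26 mm above the panel). Hub: black cylinder of 34 mm (foot flange 42 mm) with one straight handle. A spring ball holds each position: 5 to 6 N sideways at 36 mm from the axis frees it; past the ridge half way it snaps into the next position by itself; released earlier it springs back. Over 25 N from the fingers is too much
- pointer_tip (a point): middle of the outer end face of the pointer handle, 44 mm from the axis, 77 mm above the table. The handle is a black bar 10 mm thick with upright side faces, from 5 to 29 mm above the panel, reaching from the hub to this end; a thin white line on its top shows where it points. Nothing else stands over the scale plate: a fingertip may circle there
- start_button (a joint): travel of the start button in m, 0 up to 0.006 fully down; a spring returns it; fully down takes 5 N; counts as pressed from 0.0048
- start_button_top (a point): centre of the top of the start button, 78 mm above the table when up: a black round plunger of 32 mm diameter in a steel collar of 48 mm diameter; the button stands 6 mm proud of the collar and is flush with it when fully down; it is pressed straight down
- loupe: bystander: black loupe, 38 mm diameter, 30 mm high, loose, left of the box; origin centre of its underside
- wax_tin: bystander: round tin 72 mm diameter, 35 mm high, loose, right of the box; origin centre of its underside
- seal_blank_7: bystander: upright stone seal blank with a turned knob on top, 19 x 19 x 56 mm, loose, right of the box; origin centre of its underside

How it is judged:
By the outcome, as a careful person would: the job done as asked, in the order asked, and still so for the second after the job is handed in, with the robot touching nothing.
It also fails if it takes over 58 s, if anything falls off the work surface, if the arm or the gripper's body presses on something with over 40 N, if the wrist force passes 120 N, or if a joint passes its speed limit or range.

## Working session

There is one attempt and no reset: what is moved stays moved. The work goes in short steps, Python scripts to look and compute and a tool call to move; the robot and the scene stay as the last step left them, time stands still between calls to the robot, and variables do not carry over. Pictures are saved under pics/ and viewed, about 8 in all and at most 12, crops included, and the job is handed in when it is done.

Besides the shell and the picture viewer there is one more tool, called after ">>>" as name(argument=value, ...) on one line, values as JSON. apply_moves: Moves the arm, as the interface text tells. Its arguments: {"type":"object","properties":{"targets":{"type":"array"},"newtons":{"type":"number"}},"required":["targets"]}

```bash
mkdir -p pics; python3 - <<'E'
from rig import r
import cv2,pickle
for n in("top","side"):
    f=r.grab_frame(n); pickle.dump(f,open(n+".pkl","wb"))
    cv2.imwrite(f"pics/{n}0.png",f["pixels"][:,:,::-1]); print(n,f["fov_y"],f["cx"],f["cy"],f["R"],f["t"])
print(r.sense())
E
```

```text
top 45.52974228156006 323.18691094817996 202.56604382447915 [[ 0.06335309 -0.99798435  0.0036921 ]
 [-0.97751704 -0.06279848 -0.20128784]
 [ 0.20111397  0.00914311 -0.97952518]] [-95.10725048 529.89131529 958.41610706]
side 49.61157181165258 322.3321092685148 197.63368749361862 [[ 0.99916537 -0.03222004  0.02510847]
 [ 0.009498   -0.41457818 -0.90996413]
 [ 0.0397285   0.90944313 -0.41392613]] [-552.52957778   37.63011742  921.32718856]
{'clock': 0.1, 'qpos': array([-1.23241357e+00,  3.53551747e-01,  1.63406855e+00,  1.22370263e-05,
        1.15520646e+00, -2.36241462e-03]), 'qvel': array([ 0.00069447, -0.00162516, -0.00270831, -0.00131759, -0.00095184,
        0.00085687]), 'joint_efforts': array([ 6.67991844e-04, -6.06356335e+01, -3.42818892e+01,  7.32999069e-05,
        3.97709911e-03, -2.17658373e-05]), 'eef_pos': array([ 208.75040499, -588.64844494,  230.64994867]), 'tcp_rot': array([-3.14157855e+00,  1.23407232e-03, -1.23005610e+00]), 'contact_force': array([-0.70819224, -0.2220948 ,  0.38068901]), 'wrist_torque': array([-0.02532878, -0.03596129,  0.05045927]), 'opening': 1.0021898612192257}
```

View pics/top0.png

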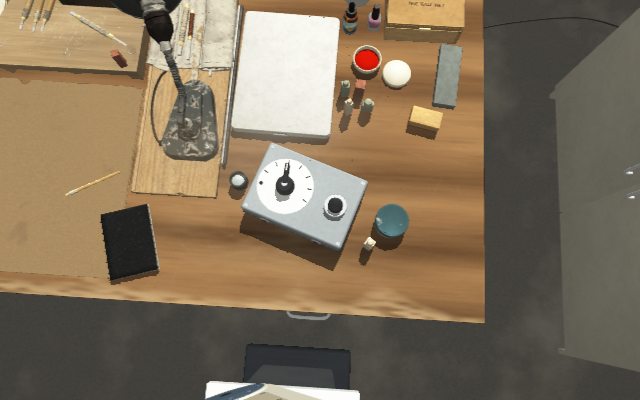

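View pics/side0.png

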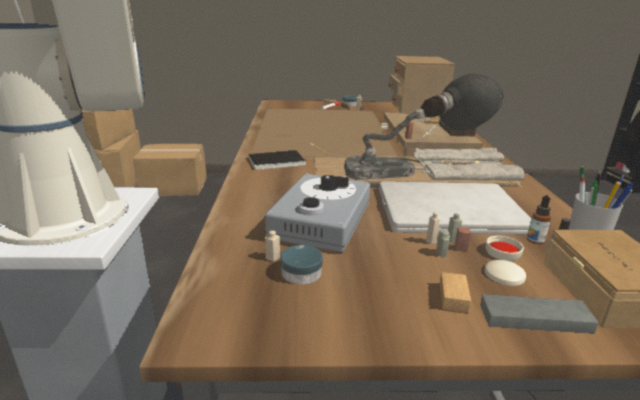

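The top view shows the console, with the dial at about (285,186), the button at (335,206), the loupe at (238,181), the tin at (391,222) and the seal blank at (369,243). I'll enlarge it.

```bash
python3 - <<'E'
import cv2
a=cv2.imread("pics/top0.png")[138:238,230:360]
cv2.imwrite("pics/c1.png",cv2.resize(a,None,fx=6,fy=6,interpolation=cv2.INTER_CUBIC))
b=cv2.imread("pics/side0.png")[165:265,265:385]
cv2.imwrite("pics/c2.png",cv2.resize(b,None,fx=6,fy=6,interpolation=cv2.INTER_CUBIC))
E
```

```text
(no output)
```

View pics/c1.png

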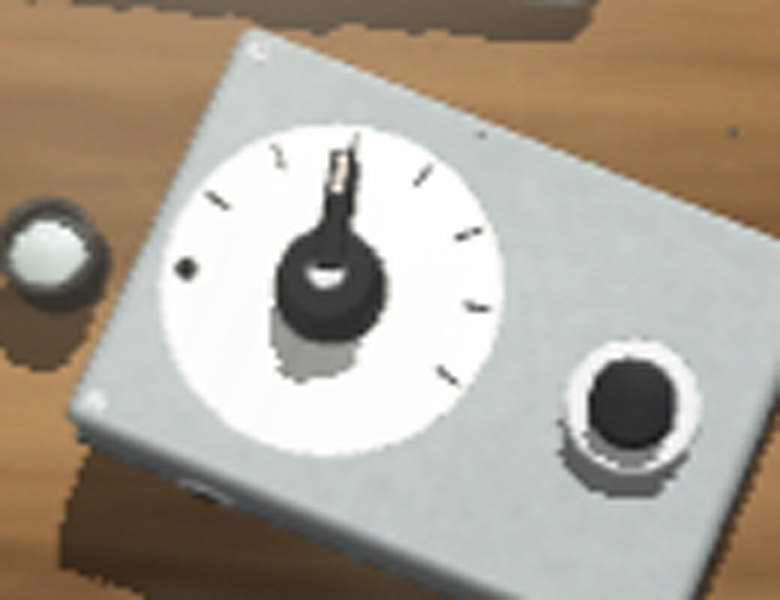

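View pics/c2.png

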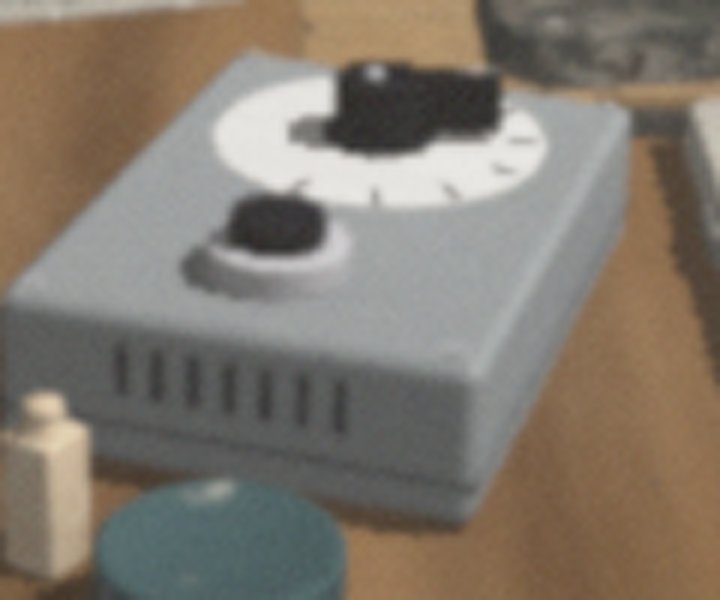

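```bash
cat > h.py <<'E'
import numpy as np,pickle,cv2
from scipy.spatial.transform import Rotation as Ro
from scipy.optimize import least_squares
def proj(f,X):
    c=np.asarray(X)@np.array(f["R"]).T+f["t"]; F=200/np.tan(np.radians(f["fov_y"])/2)
    return c[:,:2]/c[:,2:]*F+[f["cx"],f["cy"]]
def loc(p,X):
    c,s=np.cos(p[2]),np.sin(p[2]); X=np.asarray(X,float)
    return np.c_[X[:,0]*c-X[:,1]*s+p[0],X[:,0]*s+X[:,1]*c+p[1],X[:,2]]
def rel(s,P,yaw):
    "shift cm, turn deg in tool axes to reach downward pose P,yaw"
    R0=Ro.from_euler("xyz",s["tcp_rot"]);R1=Ro.from_euler("xyz",[np.pi,0,yaw])
    return np.round(R0.inv().apply(np.array(P)-s["eef_pos"])/10,2),np.round((R0.inv()*R1).as_rotvec(degrees=True),1)
E
python3 - <<'E'
from h import *
from rig import r
f=pickle.load(open("top.pkl","rb")); g=pickle.load(open("side.pkl","rb"))
k=[0,1,2,4,5,6,7]
a=np.radians(105-30*np.array(k))
L=[[52*np.cos(t),45+52*np.sin(t),61] for t in a]+[[0,-70,78],[80,115,60],[-80,115,60]]
px=(np.array([(185,268),(217,199),(280,156),(424,174),(468,235),(477,307),(447,375),(632,403),(250,28),(75,408)])+.5)/6-.5+[230,138]
Ls=[[0,-70,78],[0,45,86],[80,-115,60],[-80,-115,60]]
ps=(np.array([(280,222),(375,80),(480,375),(10,298)])+.5)/6-.5+[265,165]
p=least_squares(lambda p:(proj(f,loc(p,L))-px).ravel(),[500,0,-.3]).x
print(p); print((proj(f,loc(p,L))-px).round(1).tolist()); print("side",(proj(g,loc(p,Ls))-ps).round(1).tolist())
p2=least_squares(lambda p:np.r_[(proj(f,loc(p,L))-px).ravel(),(proj(g,loc(p,Ls))-ps).ravel()],p).x
print(p2); p=p2; np.save("p.npy",p)
ax=loc(p,[[0,45,86]])[0]; print("axis",ax,"btn",loc(p,[[0,-70,78]]),"handle deg",15+np.degrees(p[2]))
th=np.radians(15)+p[2]; u=np.array([np.cos(th),np.sin(th),0]); v=np.array([-u[1],u[0],0])
for z in(150,72):
    print(rel(r.sense(),(ax*[1,1,0]+38*u+32*v+[0,0,z]),th))
E
```

```text
[ 5.50355031e+02 -2.08380471e+01 -3.37439626e-01]
[[0.6, -0.1], [0.5, 0.2], [0.2, 0.0], [0.2, 0.3], [0.4, -0.1], [0.4, 0.1], [0.3, 0.2], [0.5, -0.1], [-0.6, -1.9], [-2.6, 1.4]]
side [[0.1, 0.1], [1.6, -0.9], [0.7, 0.1], [-2.6, -0.9]]
[ 5.50424418e+02 -2.09842693e+01 -3.33127628e-01]
axis [565.13943196  21.54182115  86.        ] btn [[527.53439665 -87.13596554  78.        ]] handle deg -4.086807111174583
(array([-47.  , -58.74,   8.12]), array([ -0. ,   0.1, -66.4]))
(array([-46.99, -58.74,  15.92]), array([ -0. ,   0.1, -66.4]))
```

>>> apply_moves(targets=[[[-1,-47,-58.7,4,0,0,-66],[-1,-47,-58.7,4,0,0,-66],[-1,-47,-58.7,4,0,0,-66],[-1,-47,-58.7,4,0,0,-66],[-1,-47,-58.7,4,0,0,-66],[-1,-47,-58.7,4,0,0,-66],[-1,-47,-58.7,4,0,0,-66],[-1,-47,-58.7,4,0,0,-66]]], newtons=20)

```text
clock: 0.9
eef_pos: [419.7, -247.6, 209.9]
tcp_rot: [-3.14, 0.0, -0.072]
contact_force: [-0.1, -0.8, -0.1]
opening: 0.004
```

```bash
cat > st.py <<'E'
from h import *
from rig import r
import sys
p=np.load("p.npy");s=r.sense()
q,rad,gap,z=map(float,sys.argv[1:5])
th=np.radians(105-q*30)+p[2]; ax=loc(p,[[0,45,0]])[0]
u=np.array([np.cos(th),np.sin(th),0]); v=np.array([-u[1],u[0],0])
d=s["eef_pos"]-ax; print("t",s["clock"],s["eef_pos"].round(1),s["tcp_rot"].round(3),"F",s["contact_force"].round(1),"open",round(s["opening"],2),"q5",s["qpos"].round(2))
print("radial",round(d@u,1),"ccw",round(d@v,1)); print(rel(s,ax+rad*u+gap*v+[0,0,z],th))
E
python3 st.py 3 38 32 120
```

```text
t 0.9 [ 419.7 -247.6  209.9] [-3.14   0.    -0.072] F [-0.1 -0.8 -0.1] open 0.0 q5 [-0.54  0.16  1.94  0.    1.04 -0.46]
radial -125.9 ccw -278.8
(array([ 16.36, -31.09,   9.01]), array([-0.1,  0. , -0.1]))
```

>>> apply_moves(targets=[[[-1,16.4,-31.1,5,0,0,0],[-1,16.4,-31.1,5,0,0,0],[-1,16.4,-31.1,5,0,0,0],[-1,16.4,-31.1,5,0,0,0],[-1,16.4,-31.1,5,0,0,0],[-1,16.4,-31.1,5,0,0,0],[-1,16.4,-31.1,5,0,0,0],[-1,16.4,-31.1,9,0,0,0]]])

```text
clock: 1.7
eef_pos: [611.8, 55.6, 123.3]
tcp_rot: [-3.138, -0.01, -0.069]
contact_force: [1.3, -0.4, -0.6]
opening: -0.001
```

```bash
python3 st.py 3 38 32 72
```

```text
t 1.7 [611.8  55.6 123.3] [-3.138 -0.01  -0.069] F [ 1.3 -0.4 -0.6] open -0.0 q5 [0.09 0.45 1.75 0.   0.93 0.15]
radial 44.1 ccw 37.3
(array([-0.66,  0.55,  5.12]), array([-0.2, -0.5,  0.1]))
```

>>> apply_moves(targets=[[[-1,-0.6,0.5,0,0,0,0],[-1,-0.6,0.5,2.5,0,0,0],[-1,-0.6,0.5,4.5,0,0,0],[-1,-0.6,0.5,5.1,0,0,0],[-1,-0.6,0.5,5.1,0,0,0]]])

```text
clock: 2.2
eef_pos: [605.3, 50.5, 72.4]
tcp_rot: [-3.138, -0.008, -0.07]
contact_force: [0.1, -0.1, -0.2]
opening: -0.0
```

```bash
python3 st.py 3 38 16 72; python3 - <<'E'
from rig import r
import cv2
a=r.grab_frame("top")["pixels"][128:228,230:360,::-1];b=r.grab_frame("side")["pixels"][150:250,265:395,::-1]
cv2.imwrite("pics/d1.png",cv2.resize(cv2.hconcat([a,b]),None,fx=3,fy=3,interpolation=cv2.INTER_CUBIC))
E
```

```text
t 2.2 [605.3  50.5  72.4] [-3.138 -0.008 -0.07 ] F [ 0.1 -0.1 -0.2] open -0.0 q5 [0.08 0.51 1.8  0.   0.83 0.15]
radial 38.0 ccw 31.7
(array([-0.  ,  1.57,  0.04]), array([-0.2, -0.5,  0.1]))
```

View pics/d1.png

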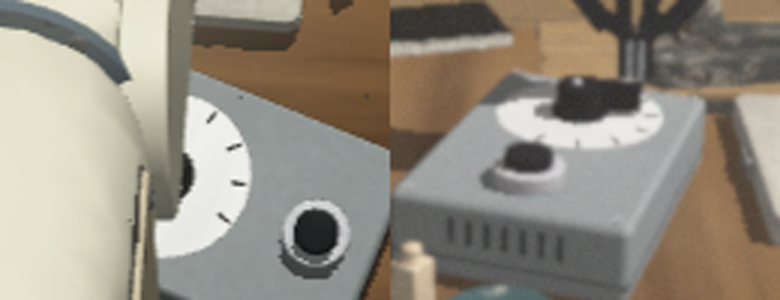

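The side view shows the shut fingers just behind the handle on its counter-clockwise side. The arm hides the dial from the top camera. Next I approach until contact.

>>> apply_moves(targets=[[[-1,0,0.8,0,0,0,0],[-1,0,1.2,0,0,0,0],[-1,0,1.4,0,0,0,0],[-1,0,1.55,0,0,0,0],[-1,0,1.7,0,0,0,0]]])

```text
clock: 2.8
eef_pos: [606.1, 34.7, 74.3]
tcp_rot: [-3.136, -0.013, -0.071]
contact_force: [0.1, 8.7, 5.1]
opening: 0.004
```

```bash
python3 st.py 3 38 16 72
```

```text
t 2.8 [606.1  34.7  74.3] [-3.136 -0.013 -0.071] F [0.1 8.7 5.1] open 0.0 q5 [0.05 0.5  1.8  0.01 0.82 0.12]
radial 40.0 ccw 16.0
(array([-0.2 ,  0.01,  0.23]), array([-0.3, -0.7,  0. ]))
```

>>> apply_moves(targets=[[[-1,0,0,0,0,0,0],[-1,0,0,0,0,0,0]]])

```text
clock: 3.0
eef_pos: [606.1, 35.3, 74.5]
tcp_rot: [-3.135, -0.013, -0.071]
contact_force: [-0.7, 5.1, 1.7]
opening: 0.0
```

```bash
python3 st.py 3 38 16 72
```

```text
t 3.0 [606.1  35.3  74.5] [-3.135 -0.013 -0.071] F [-0.7  5.1  1.7] open 0.0 q5 [0.05 0.5  1.8  0.01 0.82 0.12]
radial 39.9 ccw 16.6
(array([-0.2 ,  0.06,  0.24]), array([-0.4, -0.7,  0. ]))
```

>>> apply_moves(targets=[[[-1,0.05,0.14,0.1,0,0,2],[-1,0.1,0.28,0.1,0,0,4],[-1,0.14,0.43,0.1,0,0,6],[-1,0.18,0.57,0.1,0,0,8],[-1,0.22,0.72,0.1,0,0,10],[-1,0.25,0.87,0.1,0,0,12]]])

```text
clock: 3.6
eef_pos: [608.0, 26.5, 73.5]
tcp_rot: [-3.133, -0.011, -0.282]
contact_force: [-1.1, 1.2, 1.3]
opening: 0.0
```

```bash
python3 st.py 3.4 40 16 72
```

```text
t 3.6 [608.   26.5  73.5] [-3.133 -0.011 -0.282] F [-1.1  1.2  1.3] open 0.0 q5 [0.04 0.51 1.8  0.01 0.82 0.32]
radial 39.8 ccw 16.6
(array([0.01, 0.07, 0.15]), array([-0.5, -0.6, -0. ]))
```

>>> apply_moves(targets=[[[-1,0.05,0.14,0.1,0,0,2],[-1,0.1,0.28,0.1,0,0,4],[-1,0.14,0.43,0.1,0,0,6],[-1,0.14,0.43,0.1,0,0,6]]])

```text
clock: 4.0
eef_pos: [608.0, 21.5, 72.3]
tcp_rot: [-3.132, -0.01, -0.387]
contact_force: [0.1, 0.8, 0.7]
opening: -0.0
```

```bash
python3 st.py 3.6 40 16 72; python3 - <<'E'
from rig import r
import cv2
a=r.grab_frame("top")["pixels"][128:228,230:360,::-1];b=r.grab_frame("side")["pixels"][150:250,265:395,::-1]
cv2.imwrite("pics/d2.png",cv2.resize(cv2.hconcat([a,b]),None,fx=3,fy=3,interpolation=cv2.INTER_CUBIC))
E
```

```text
t 4.0 [608.   21.5  72.3] [-3.132 -0.01  -0.387] F [0.1 0.8 0.7] open -0.0 q5 [0.03 0.51 1.8  0.01 0.82 0.41]
radial 39.7 ccw 16.1
(array([0.03, 0.01, 0.03]), array([-0.5, -0.6, -0.1]))
```

View pics/d2.png

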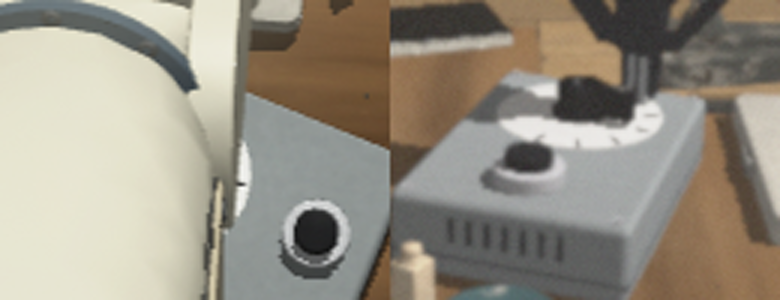

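The handle has turned and the force dropped to about 1 N, so it looks as if it snapped to tick 4. I'll follow on for the second click.

>>> apply_moves(targets=[[[-1,0.1,0.28,0,0,0,4],[-1,0.18,0.57,0,0,0,8],[-1,0.22,0.72,0,0,0,10],[-1,0.25,0.87,0,0,0,12],[-1,0.27,1.02,0,0,0,14],[-1,0.29,1.17,0,0,0,16]]])

```text
clock: 4.7
eef_pos: [606.7, 10.8, 72.3]
tcp_rot: [-3.128, -0.006, -0.665]
contact_force: [1.2, 5.4, -0.5]
opening: -0.002
```

```bash
python3 st.py 4.13 40 16 72
```

```text
t 4.7 [606.7  10.8  72.3] [-3.128 -0.006 -0.665] F [ 1.2  5.4 -0.5] open -0.0 q5 [0.01 0.51 1.8  0.01 0.82 0.67]
radial 39.4 ccw 17.1
(array([0.06, 0.11, 0.03]), array([-0.8, -0.4, -0.1]))
```

>>> apply_moves(targets=[[[-1,0.05,0.14,0,0,0,2],[-1,0.1,0.28,0,0,0,4],[-1,0.14,0.43,0,0,0,6],[-1,0.18,0.57,0,0,0,8],[-1,0.22,0.72,0,0,0,10],[-1,0.25,0.87,0,0,0,12],[-1,0.27,1.02,0,0,0,14],[-1,0.27,1.02,0,0,0,14]]])

```text
clock: 5.5
eef_pos: [602.4, 1.0, 72.1]
tcp_rot: [-3.127, -0.003, -0.91]
contact_force: [0.7, -0.4, 0.5]
opening: 0.005
```

```bash
python3 st.py 4.6 40 16 72; python3 - <<'E'
from rig import r
import cv2
b=r.grab_frame("side")["pixels"][150:250,265:395,::-1]
cv2.imwrite("pics/d3.png",cv2.resize(b,None,fx=5,fy=5,interpolation=cv2.INTER_CUBIC))
E
```

```text
t 5.5 [602.4   1.   72.1] [-3.127e+00 -3.000e-03 -9.100e-01] F [ 0.7 -0.4  0.5] open 0.0 q5 [-0.    0.5   1.81  0.01  0.82  0.9 ]
radial 39.1 ccw 16.8
(array([0.09, 0.08, 0.01]), array([-0.8, -0.2, -0. ]))
```

View pics/d3.png

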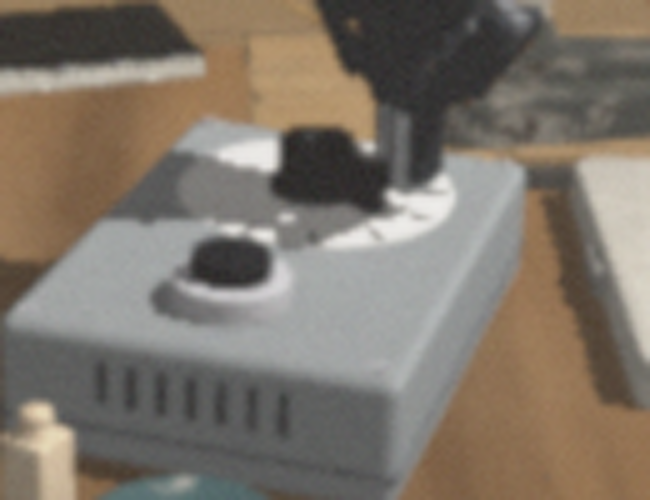

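It looks settled on tick 5. Now I back off, lift, and go above the button.

>>> apply_moves(targets=[[[-1,0,-0.7,0,0,0,0],[-1,0,-1.2,-1,0,0,0],[-1,0,-1.2,-4,0,0,0],[-1,0,-1.2,-6,0,0,0],[-1,0,-1.2,-6,0,0,0]]])

```text
clock: 6.05
eef_pos: [613.7, 8.4, 136.0]
tcp_rot: [-3.122, -0.007, -0.908]
contact_force: [-0.2, 0.5, 0.1]
opening: 0.0
```

```bash
cat > b.py <<'E'
from h import *
from rig import r
import sys
p=np.load("p.npy");s=r.sense(); b=loc(p,[[0,-70,float(sys.argv[1])]])[0]
print(s["clock"],s["eef_pos"].round(1),s["contact_force"].round(1),rel(s,b,float(sys.argv[2])))
E
python3 b.py 120 -0.9
```

```text
6.05 [613.7   8.4 136. ] [-0.2  0.5  0.1] (array([ 2.21, 12.7 ,  1.37]), array([-1.1, -0.4, -0.4]))
```

>>> apply_moves(targets=[[[-1,2.2,12.7,0,-1,0,0],[-1,2.2,12.7,0,-1,0,0],[-1,2.2,12.7,0,-1,0,0],[-1,2.2,12.7,1,-1,0,0],[-1,2.2,12.7,1,-1,0,0]]])

```text
clock: 6.55
eef_pos: [526.9, -87.1, 122.7]
tcp_rot: [-3.141, -0.005, -0.909]
contact_force: [0.5, 0.8, -0.4]
opening: 0.003
```

```bash
python3 b.py 80 -0.9; python3 - <<'E'
from rig import r
import cv2
a=r.grab_frame("top")["pixels"][128:228,230:360,::-1];b=r.grab_frame("side")["pixels"][150:250,265:395,::-1]
cv2.imwrite("pics/d4.png",cv2.resize(cv2.hconcat([a,b]),None,fx=3,fy=3,interpolation=cv2.INTER_CUBIC))
E
```

```text
6.55 [526.9 -87.1 122.7] [ 0.5  0.8 -0.4] (array([ 0.02, -0.05,  4.28]), array([-0.1, -0.3, -0.5]))
```

View pics/d4.png

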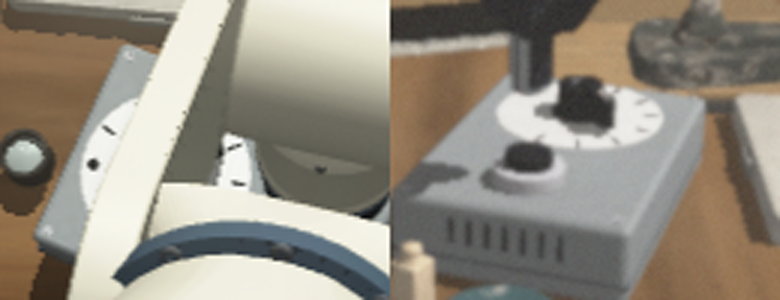

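```bash
python3 - <<'E'
from h import *
from rig import r
p=np.load("p.npy");f=r.grab_frame("side")
def pt(q,R,z,o=0):
    t=np.radians(105-30*q); return [R*np.cos(t)-o*np.sin(t),45+R*np.sin(t)+o*np.cos(t),z]
a=f["pixels"][165:215,300:360,::-1]; a=cv2.resize(a,None,fx=8,fy=8,interpolation=cv2.INTER_CUBIC)
out=[a]
for q in (4,5,6):
    b=a.copy()
    P=[pt(q,15,89,5),pt(q,44,89,5),pt(q,44,89,-5),pt(q,15,89,-5)]
    xy=((proj(f,loc(p,P))-[300,165]+.5)*8).astype(np.int32)
    cv2.polylines(b,[xy],True,(0,0,255) ,1); out.append(b)
m=cv2.vconcat([cv2.hconcat(out[:2]),cv2.hconcat(out[2:])])
cv2.imwrite("pics/d5.png",cv2.resize(m,(720,600)))
E
```

```text
(no output)
```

View pics/d5.png

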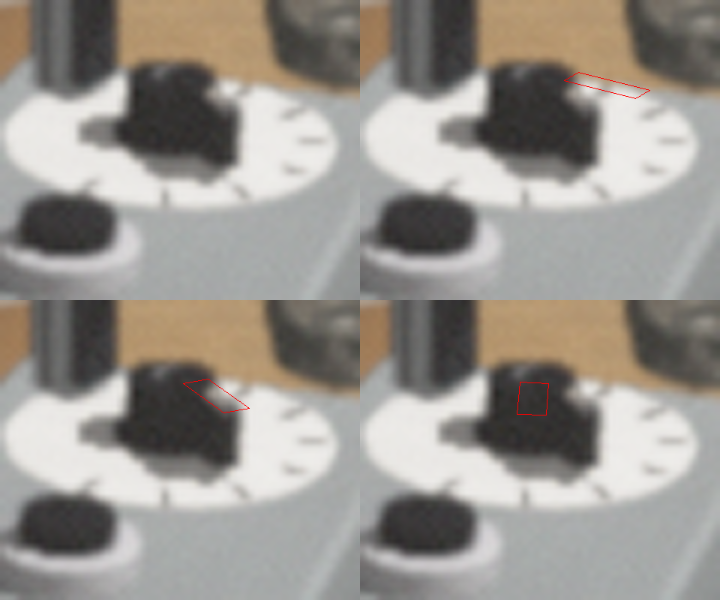

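The white line and handle tip match position 5, and the tip points at the fifth tick. Next I press the button.

>>> apply_moves(targets=[[[-1,0,0,2.5,0,0,0],[-1,0,0,4,0,0,0],[-1,0,0,4.4,0,0,0],[-1,0,0,4.6,0,0,0],[-1,0,0,4.8,0,0,0],[-1,0,0,4.95,0,0,0],[-1,0,0,5.0,0,0,0],[-1,0,0,5.0,0,0,0]]])

```text
clock: 7.5
eef_pos: [529.0, -86.1, 75.8]
tcp_rot: [-3.139, -0.007, -0.907]
contact_force: [-7.0, 5.4, 21.9]
opening: 0.002
```

```bash
python3 b.py 71.5 -0.9
```

```text
7.5 [529.  -86.1  75.8] [-7.   5.4 21.9] (array([-0.01,  0.18,  0.43]), array([-0.2, -0.4, -0.4]))
```

>>> apply_moves(targets=[[[-1,0,0,-0.1,0,0,0],[-1,0,0,-0.1,0,0,0]]])

```text
clock: 7.7
eef_pos: [529.3, -86.1, 78.0]
tcp_rot: [-3.138, -0.008, -0.907]
contact_force: [-1.3, 0.6, 4.4]
opening: -0.001
```

```bash
python3 b.py 71.5 -0.9;python3 - <<'E'
from rig import r
import cv2
b=r.grab_frame("side")["pixels"][150:225,280:380,::-1]
cv2.imwrite("pics/d6.png",cv2.resize(b,None,fx=6,fy=6,interpolation=cv2.INTER_CUBIC))
E
```

```text
7.7 [529.3 -86.1  78. ] [-1.3  0.6  4.4] (array([-0.03,  0.21,  0.65]), array([-0.2, -0.4, -0.4]))
```

View pics/d6.png

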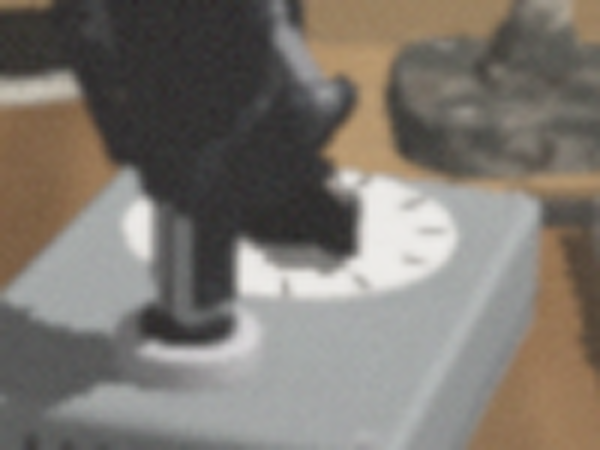

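>>> apply_moves(targets=[[[-1,0,0,-0.2,0,0,0],[-1,0,0,-0.2,0,0,0],[-1,0,0,-0.2,0,0,0]]])

```text
clock: 8.05
eef_pos: [529.6, -86.1, 79.8]
tcp_rot: [-3.138, -0.008, -0.907]
contact_force: [-0.7, 1.5, 2.6]
opening: 0.0
```

>>> apply_moves(targets=[[[-1,0,0,-0.2,0,0,0],[-1,0,0,-0.2,0,0,0],[-1,0,0,-0.2,0,0,0]]])

```text
clock: 8.35
eef_pos: [529.7, -86.2, 81.8]
tcp_rot: [-3.137, -0.008, -0.907]
contact_force: [0.3, 0.1, 1.9]
opening: 0.004
```

>>> apply_moves(targets=[[[-1,0,0,-0.2,0,0,0],[-1,0,0,-0.2,0,0,0],[-1,0,0,-0.2,0,0,0]]])

```text
clock: 8.65
eef_pos: [529.7, -86.2, 83.8]
tcp_rot: [-3.137, -0.008, -0.907]
contact_force: [0.2, -0.7, 0.4]
opening: 0.002
```

The spring force rises from about 83 mm and reaches 4.4 N at 78 mm. At 75.8 mm it was 22 N, which is the hard stop, so the button went fully down and came back up. I'll retreat and check the selector.

>>> apply_moves(targets=[[[-1,0,0,-4,0,0,0],[-1,0,0,-8,0,0,0],[-1,8,6,-13,0,0,0],[-1,13,9,-13,0,0,0],[-1,18,12,-13,0,0,0],[-1,18,15,-13,0,0,0],[-1,18,15,-13,0,0,0],[-1,18,15,-13,0,0,0]]])

```text
clock: 9.45
eef_pos: [520.7, -324.9, 215.2]
tcp_rot: [-3.138, -0.011, -0.911]
contact_force: [0.8, -0.0, -0.2]
opening: -0.002
```

```bash
python3 b.py 71.5 -0.9;python3 - <<'E'
from rig import r
import cv2
a=r.grab_frame("top")["pixels"][138:268,225:415,::-1]
cv2.imwrite("pics/d7.png",cv2.resize(a,None,fx=4,fy=4,interpolation=cv2.INTER_CUBIC))
E
```

```text
9.45 [ 520.7 -324.9  215.2] [ 0.8 -0.  -0.2] (array([-18.52, -15.07,  14.23]), array([-0.2, -0.6, -0.6]))
```

View pics/d7.png

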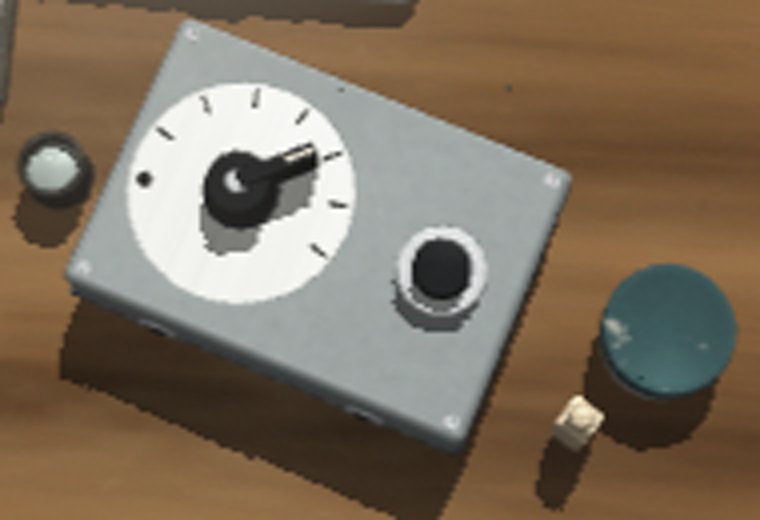

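The handle rests on the fifth tick: counting from the dot at (145,179), ticks 1 to 4 are at (165,133), (207,104), (255,98) and (301,116), and the handle points at tick 5, (332,155). The button is up at (442,268), and the loupe, tin and blank are where they were. I'm handing in.

```bash
python3 -c "
from rig import r
r.sign_off()"
```

```text
the job is handed in; nothing more can be done
```

The job is done and handed in at about 9.5 s on the robot's clock. I turned the selector from the third tick to the fifth in two clicks, pushing the side of the handle with shut fingers. I then pressed the start button to its stop and released it.

- **Selector:** the last top picture shows the handle on the fifth tick. The highest sideways force I read was about 9 N, below the 25 N limit.
- **Button:** I read 22 N at the bottom, so I pushed well past the 5 N the spring needs. The button is up again in the last picture. I had no direct reading of its travel; that it went fully down comes from the force against height.
- **Height disagreement:** the fingers met the button about 4 to 5 mm higher than the TCP reading predicted.
- **Bystanders:** the loupe, wax tin and stone blank look unmoved, and the robot is clear of everything.
- **Limit of the checks:** I read forces only at the end of each move, so brief peaks in between were not seen.

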